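Lock the ink bottle in its clamp and unscrew the cap

TASK

Slide the wooden keeper slab, nose first, fully home into the slot of the bottle clamp so that the ink bottle cannot turn. Then unscrew the bottle's tight cap anticlockwise until it is free, raise it straight up, and finish holding it still and level just above the bottle's mouth, one to two centimetres clear of it, with the bottle still standing in the clamp and the keeper still home. Do not move the spare ink bottle, the notebook or the clip dish.

Things in the scene. Friction and masses are not known exactly. Their poses are not given: they have to be found in the camera images.
- clamp: Bottle clamp: wooden frame without floor, fixed to the desk, outside 84 (x) by 92 (y) mm, 30 high, walls 10 thick, brass screw heads at the corners. Origin on the desk; inside it runs x -28 to +36, y -36 to +36. The keeper's slot runs along y inside the -x wall; the -y wall is open there, x -28 to -5. The bottle stands towards the +x wall, its flat side facing -x, at about x = -7.
- slot_mouth (a point): Entry of the clamp's slot, 17 mm up: at x -17.5, y -46 mm in the clamp's frame, axes as the clamp's. The keeper enters here and slides along the clamp's +y, its centre line at x = -17.5 with about 1 mm to spare on either side.
- slot_end (a point): Closed end of the slot, 17 mm up, on the inner face of the clamp's +y wall: x -17.5, y +36 mm in the clamp's frame. The nose touches here when the keeper is fully home.
- keeper: Keeper: loose flat wooden slab standing on its long edge, 20 (x, thickness) by 136 (y) by 34 (z) mm, about 0.12 kg. Origin at the middle of its underside. Its +y end is rounded (the nose, radius 10), its -y end square. It slides in with its +y along the clamp's +y; when home 54 mm of the square end stick out, so grip it there, across its thickness.
- keeper_nose (a point): Tip of the keeper's rounded nose: 68 mm along +y from its origin, 17 mm up. Fully home it is at slot_end (within 6 mm along the slot is needed).
- bottle: Pale glass ink bottle, loose (about 0.35 kg), standing on the desk inside the clamp: round body of radius 26 mm, 36 high, with one flat side at its own x = -16; neck of radius 12.5 up to the mouth rim at 52 mm. Origin on its axis, at the underside. It wears the cap; without the keeper it turns with it, with it it can turn only 0.1 rad.
- bottle_mouth (a point): Centre of the bottle's mouth rim, 52 mm above the bottle's underside.
- cap: Black ribbed round cap, 46 mm across, 31 high, 0.06 kg. Origin at the centre of its underside, z up; screwed on, this is 41 mm above the bottle's underside (the top at 72 mm) and its x axis lies along the bottle's x. Twist-off thread: it opens anticlockwise seen from above (yaw increasing) and cannot turn clockwise. Raised by 11 mm its underside is level with the mouth rim.
- cap_grip (a point): On the cap's axis, 18 mm above its underside: a good TCP height for a grasp from above. Turning takes about 0.2 N m and the cap rises 1 to 2 mm on a spring seal (15 N upward). It is locked until turned 0.84 rad (48 degrees), then free until 2.3 rad; about 1.2 rad in one grasp is right.
- spare_ink: Bystander: smaller square ink bottle, 46 x 46 x 60 mm, loose on the desk, not in the clamp. Origin under its middle.
- diary: Bystander: small leather notebook with a ribbon, about 150 x 106 mm plus ribbon, 17 high, lying on the desk.
- clips: Bystander: round dish of paper clips, 64 mm across, 14 high.
Mind the look-alikes: they are no part of the job. Leave any grey look-alike of the keeper alone. What is shaped like the cap but purple or turquoise is not meant.

How it is judged:
By the outcome, as a careful person would: the job done as asked, in the order asked, and still so for the second after the job is handed in, while the arm keeps its last pose, push and grip.
It also fails if it takes over 54 s, if anything falls off the work surface, if the arm or the gripper's body presses on something with over 40 N, if the wrist force passes 120 N, or if a joint passes its speed limit or range.

ROBOT

A 7-joint arm with a two-finger parallel gripper is mounted at the origin on the work surface; the furniture and walls round the work are solid. World frame = base frame: x ahead of the robot, y to its left, z up, the work surface at z = 0. Lengths are in m, angles in rad, forces in N, time in s.
With the tool pointing down it reaches from about 0.375 to 0.925 m from the base axis. Payload 3.1 kg.
Tool frame: the origin (TCP) lies between the finger pads, 19 mm behind the fingertips; this is the grasp point; z points along the fingers, y is the line along which they close (so a half turn about z gives the same grasp; the last joint's range is limited). The gripper opens to 85 mm and grips with 20 to 120 N. Pads are 22 mm wide; open, the fingers measure 114 mm over their backs; the gripper's body (76 mm by 85 mm) begins 54 mm behind the grasp point. The pads swing forward as they close: fully open they stand 13 mm farther back than shut.
Start: joints at [-1.414, 0.383, 0.044, 1.598, -0.018, 1.161, -0.05], TCP at [0.164, 0.629, 0.25] pointing down, gripper open.
Joint ranges: [-2.61, 2.61], [-0.41, 2.15], [-1.48, 1.57], [0, 2.5], [-1.57, 4.71], [0.05, 1.97], [-2.85, 2.85]. Speed limits (rad/s): [2.79, 2.79, 3.14, 3.14, 3.14, 3.14, 3.14].

INTERFACE

Orientations are given as a unit quaternion [x, y, z, w].
In Python, from bench import move_ptp, movel, move_j, move_gripper, pause, inverse_kinematics, read_camera, camera_params, MotionError, sign_off, look_for, tip_of, read_time_s, read_qpos, read_joint_vel, read_effort, read_eef_pos, read_tcp_rot, read_ft_force, read_ft_torque, read_finger_gap, read_grasp_force gives the robot as it stands. Calls block until the motion is done:
- move_ptp(position, orientation): joint-space move of the TCP to a pose.
- movel(position, orientation=None, speed=0.15): straight line of the TCP; orientation=None keeps the orientation; speed is the mean speed in m/s.
- move_j(angles): joint-space move.
- move_gripper(opening, effort=None): finger opening in m; effort is the grip in N (None keeps the last); returns when the fingers have stopped.
- pause(seconds).
- inverse_kinematics(position, orientation): joint angles nearest the present ones, or None.
- read_camera(name): name is "scene" or "top"; returns the picture (420x560x3 uint8, red, green, blue); there is no depth.
- camera_params(name): a dict with "K" (3x3 intrinsics, pixels), "dist_coeffs" ([k1, k2, p1, p2, k3] as OpenCV has them; the pictures are not rectified), "camera_from_world" (4x4, takes a point from world to camera coordinates). Camera axes: x right, y down, z forward; pixel columns grow to the right and rows downward; lengths in m; the calibration is good to about 2 mm. A picture is of the moment at which its call begins. camera_params takes no time and is no camera call.
A pose or a line that the arm cannot do raises MotionError and nothing moves.
- sign_off(): hands the job in; it is judged then, once.
Trained networks look in the newest picture that a camera, given by its name, has taken for a name from the list of things; names that differ only in an ending like _2 or _b are one class to them, and where a whole thing is asked for, a point or a joint stands for the part that bears it (a point fixed in the world has none). Each returns a list of dicts, best first, with "confidence" (0 to 1); they miss things now and then, are a little off and sometimes report something else, mostly with a low value. They report only what shows in the picture. A call takes as long as a camera call. They do not tell look-alikes from the thing itself.
- look_for(camera, name): "at" ([column, row] in pixels, amid what is visible of it).
- tip_of(camera, name): "at" ([column, row] in pixels: a listed point, or the origin of a listed thing).
Readings, each from a call of its own:
- read_time_s(): time.
- read_qpos(): joint angles.
- read_joint_vel(): joint speeds.
- read_effort(): joint torques, N m.
- read_eef_pos(): TCP position.
- read_tcp_rot(): TCP orientation.
- read_ft_force(): force on the tool from outside, world axes, zero at the start.
- read_ft_torque(): the same for the moment, N m.
- read_finger_gap(): finger opening in m.
- read_grasp_force(): force on a finger pad.
Only numpy, scipy, OpenCV 4.12 (cv2) and the standard library are available. Lean on these libraries where they do the work, as an engineer would, in place of code of your own. Each camera call takes 0.05 s, during which the arm holds its last target. There are 200 camera calls.

## Working session

There is one attempt and no reset: what is moved stays moved. The work goes in short steps, each a Python script; the robot and the scene stay as the last script left them, time stands still between calls to the robot, and variables do not carry over. Pictures are saved under pics/ and viewed, at most 10 in all, crops included, and the job is handed in when it is done.

```bash
ls; mkdir -p pics
cat > h.py <<'E'
import numpy as np, cv2
from bench import *
from scipy.spatial.transform import Rotation as R
def ray(cam,px):
    p=camera_params(cam);K=np.array(p["K"]);T=np.array(p["camera_from_world"])
    u=cv2.undistortPoints(np.array([[px]],float),K,np.array(p["dist_coeffs"]))[0,0]
    o=-T[:3,:3].T@T[:3,3]; return o,T[:3,:3].T@np.array([u[0],u[1],1])
def at_z(cam,px,z):
    o,d=ray(cam,px); return o+d*(z-o[2])/d[2]
def proj(cam,P):
    p=camera_params(cam);T=np.array(p["camera_from_world"])
    return cv2.projectPoints(np.array(P,float).reshape(-1,3),cv2.Rodrigues(T[:3,:3])[0],T[:3,3],np.array(p["K"]),np.array(p["dist_coeffs"]))[0][:,0]
def tri(a,b):
    (o1,d1),(o2,d2)=ray("top",a),ray("scene",b)
    d1=d1/np.linalg.norm(d1);d2=d2/np.linalg.norm(d2)
    s=np.linalg.lstsq(np.c_[d1,-d2],o2-o1,rcond=None)[0]
    p,q=o1+s[0]*d1,o2+s[1]*d2; return (p+q)/2,np.linalg.norm(p-q)
def down(yaw): # tool down; tool y (closing line) at angle yaw from world x
    c,s=np.cos(yaw),np.sin(yaw); y=np.array([c,s,0]);z=np.array([0,0,-1.]);x=np.cross(y,z)
    return R.from_matrix(np.c_[x,y,z]).as_quat()
def save(name,im,): cv2.imwrite("pics/"+name,cv2.cvtColor(im,cv2.COLOR_RGB2BGR))
E
python3 - <<'E'
from h import *
for c in("top","scene"):
    save(c+"0.png",read_camera(c))
    p=camera_params(c);print(c,at_z(c,(280,210),0).round(3),ray(c,(280,210))[0].round(3))
    for n in("clamp","keeper","cap","bottle","spare_ink","diary","clips"):
        print(n,[(np.round(d["at"],1).tolist(),round(d["confidence"],2),at_z(c,d["at"],0.03).round(3).tolist()) for d in look_for(c,n)][:4])
    for n in("slot_mouth","slot_end","keeper_nose","keeper","cap_grip"):
        print("tip",n,[(np.round(d["at"],1).tolist(),round(d["confidence"],2)) for d in tip_of(c,n)][:3])
print(read_time_s(),read_tcp_rot())
E
```

```text
pics
top [ 0.593 -0.057  0.   ] [ 0.398 -0.064  1.275]
clamp [([253.4, 212.0], 0.58, [0.584, 0.021, 0.03]), ([297.2, 147.9], 0.23, [0.775, -0.112, 0.03])]
keeper [([353.4, 297.8], 0.94, [0.333, -0.26, 0.03]), ([366.9, 238.2], 0.74, [0.501, -0.306, 0.03]), ([429.9, 236.7], 0.61, [0.503, -0.485, 0.03])]
cap [([270.5, 177.0], 0.78, [0.688, -0.031, 0.03]), ([304.6, 190.4], 0.74, [0.646, -0.131, 0.03]), ([201.7, 274.9], 0.65, [0.404, 0.171, 0.03]), ([263.5, 213.8], 0.52, [0.578, -0.009, 0.03])]
bottle []
spare_ink [([298.6, 148.6], 0.79, [0.773, -0.116, 0.03])]
diary [([142.2, 271.2], 0.62, [0.418, 0.343, 0.03]), ([266.3, 213.0], 0.17, [0.58, -0.017, 0.03])]
clips [([201.5, 272.6], 0.82, [0.411, 0.172, 0.03])]
tip slot_mouth [([284.5, 222.8], 0.67)]
tip slot_end [([252.0, 219.4], 0.8)]
tip keeper_nose [([325.9, 296.5], 0.87), ([342.9, 229.9], 0.81), ([404.4, 236.9], 0.76)]
tip keeper [([366.8, 241.5], 0.84), ([351.6, 298.3], 0.82), ([424.3, 239.3], 0.81)]
tip cap_grip [([301.6, 188.4], 0.69), ([268.3, 178.1], 0.5), ([143.6, 265.6], 0.49)]
scene [ 0.576 -0.008  0.   ] [-0.093 -0.658  1.033
[... 316 characters left out ...]
.46, [0.676, -0.04, 0.03])]
bottle []
spare_ink [([346.7, 190.4], 0.55, [0.761, -0.126, 0.03])]
diary [([168.9, 177.9], 0.93, [0.413, 0.339, 0.03])]
clips [([202.7, 210.9], 0.86, [0.394, 0.144, 0.03]), ([276.8, 212.4], 0.73, [0.543, -0.027, 0.03]), ([346.4, 187.7], 0.33, [0.77, -0.118, 0.03])]
tip slot_mouth [([288.4, 219.4], 0.93)]
tip slot_end [([270.5, 203.8], 0.69)]
tip keeper_nose [([374.9, 298.0], 0.86), ([274.0, 288.3], 0.77), ([327.9, 256.6], 0.73)]
tip keeper [([340.6, 277.8], 0.63), ([389.4, 316.2], 0.6), ([288.5, 305.2], 0.55)]
tip cap_grip [([324.6, 212.1], 0.66), ([284.1, 196.4], 0.56), ([281.4, 198.2], 0.54)]
1.3 [ 1.27059095e-01  9.91895149e-01 -4.95037072e-06 -1.34654076e-05]
```

View pics/top0.png

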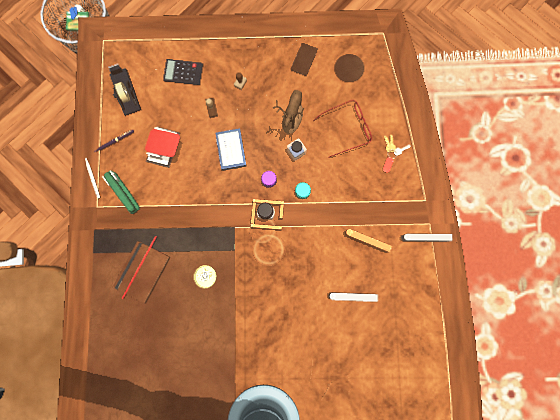

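View pics/scene0.png

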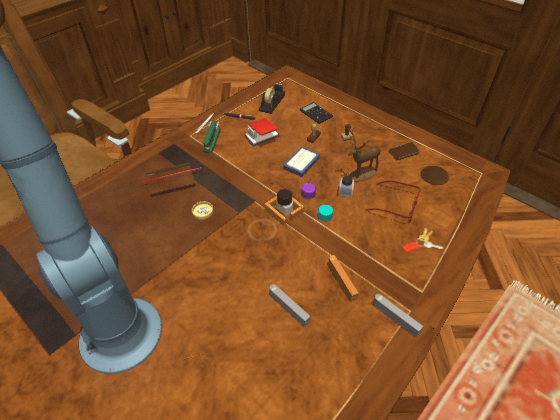

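Run:
```python
import cv2,numpy as np
a=cv2.imread("pics/top0.png");b=cv2.imread("pics/scene0.png")
A=cv2.resize(a[165:325,230:460],None,fx=3.45,fy=3.45,interpolation=cv2.INTER_CUBIC)
B=cv2.resize(b[160:350,235:435],None,fx=3,fy=3,interpolation=cv2.INTER_CUBIC)
cv2.imwrite("pics/cropA.png",A);cv2.imwrite("pics/cropB.png",B);print(A.shape,B.shape)
```

```text
(552, 794, 3) (570, 600, 3)
```

The top view shows the clamp at about (267,213) with the black cap at (265,211). The orange-brown keeper is at (368,240). The grey look-alikes are at (353,297) and (428,237), and the purple and turquoise caps are at (269,178) and (303,190).

View pics/cropA.png

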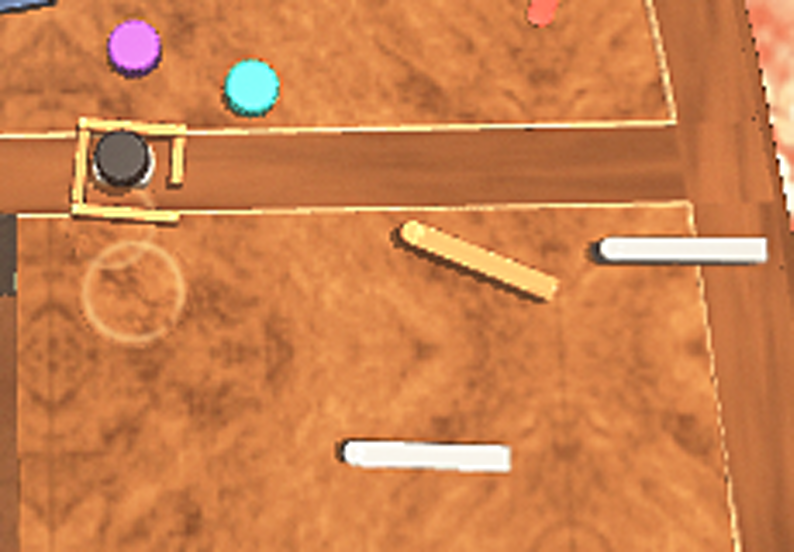

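View pics/cropB.png

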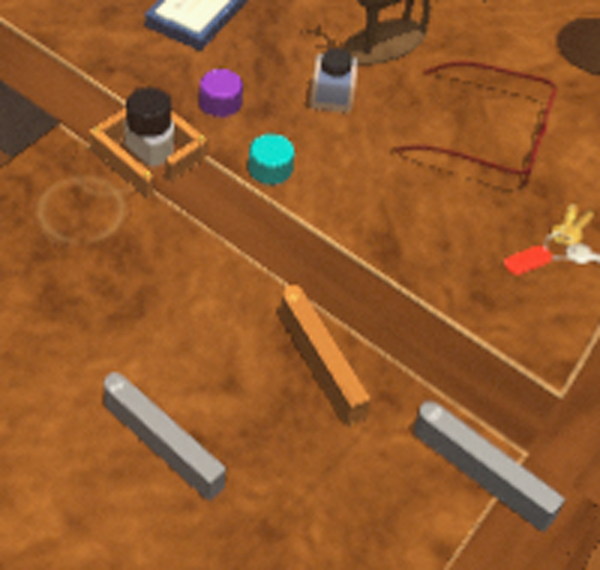

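The near crop shows the keeper as the orange slab, nose up-left at about (347,231) and square end at (390,248). The slabs at (353,297) and (428,237) are grey, so I leave them. The clamp's opening faces right (-y), near the robot, and the black cap is at (265,211).

```bash
cat >> h.py <<'E'
from scipy.optimize import minimize
S=8
def poly_keeper(L=.034):
    a=np.linspace(0,np.pi,13); p=np.r_[[[-.01,-.068],[.01,-.068]],np.c_[.01*np.cos(a),.058+.01*np.sin(a)]]
    return [(np.c_[p,np.full(len(p),.034)],1)]
def poly_clamp():
    f=lambda x0,x1,y0,y1:np.array([[x0,y0,.03],[x1,y0,.03],[x1,y1,.03],[x0,y1,.03]])
    return [(f(-.038,.046,-.046,.046),1),(f(-.028,.036,-.036,.036),-1),(f(-.028,-.005,-.047,-.035),0)]
def poly_cap():
    a=np.linspace(0,2*np.pi,40,endpoint=False); return [(np.c_[.023*np.cos(a),.023*np.sin(a),np.full(40,.072)],1)]
def fit(cam,img,polys,p0,pad=14,ignore=None):
    # img: float image (bright = object); maximise normalised correlation with rendered top face
    def place(p,P): c,s=np.cos(p[2]),np.sin(p[2]); return np.c_[c*P[:,0]-s*P[:,1]+p[0],s*P[:,0]+c*P[:,1]+p[1],P[:,2]]
    uv=np.vstack([proj(cam,place(p0,P)) for P,_ in polys])
    x0,y0=np.floor(uv.min(0)).astype(int)-pad; x1,y1=np.ceil(uv.max(0)).astype(int)+pad
    w=img[y0:y1,x0:x1].astype(float)
    def cost(p):
        m=np.zeros((w.shape[0]*S,w.shape[1]*S),np.float32)
        for P,v in polys:
            q=(proj(cam,place(p,P))-[x0,y0]+.5)*S-.5
            cv2.fillPoly(m,[np.round(q*16).astype(np.int32)],float(max(v,0)),shift=4)
        m=cv2.resize(m,w.shape[::-1],interpolation=cv2.INTER_AREA)
        k=np.ones(w.shape,bool)
        if ignore is not None:
            d=np.hypot(*(np.indices(w.shape)[::-1]+np.array([x0,y0])[:,None,None]-np.array(ignore[:2])[:,None,None])); k=d>ignore[2]
        return -np.corrcoef(m[k],w[k])[0,1]
    best=min((minimize(cost,p0,method="Nelder-Mead",options=dict(initial_simplex=np.array(p0)+np.array([[0,0,0],[a,0,0],[0,a,0],[0,0,b]]),xatol=1e-5,fatol=1e-6,maxiter=300)) for a,b in((.008,.08),(-.006,-.06),(.003,-.1))),key=lambda r:r.fun)
    return best.x,-best.fun
def gold(im):
    f=im.astype(float); return np.minimum(f[...,1],200)
E
python3 - <<'E'
from h import *
t=cv2.imread("pics/top0.png")[...,::-1]; s=cv2.imread("pics/scene0.png")[...,::-1]
for n,u in(("top",t),("scene",s)):
    print(n)
    for q in ([(345,232),(391,248)] if n=="top" else [(332,257),(355,296)]): print(at_z(n,q,.034).round(3))
kt=[.495,-.307,0.]; n=at_z("top",(347.5,231.5),.034);e=at_z("top",(390.5,248),.034)
d=n-e; k0=[*((n+e)/2)[:2],np.arctan2(-d[0],d[1])]
b=[at_z("top",(230+x/3.45,165+y/3.45),.03)[:2] for x,y in((80,118),(186,125),(72,213),(180,221))]
tc=np.mean(b,0); dd=b[0]-b[1]; c0=[*(tc-np.array([.004,0])),np.arctan2(-dd[0],dd[1])]
print("init",np.round(k0,4),np.round(c0,4))
for n,u in(("top",t),("scene",s)):
    print(n,"keeper",fit(n,gold(u),poly_keeper(),k0),"clamp",fit(n,gold(u),poly_clamp(),c0,pad=5,ignore=(*( (265,211) if n=="top" else (285,200)),9 if n=="top" else 14)))
    a=-u.astype(float).max(2); pc=(265.5,211) if n=="top" else (285,196)
    c=at_z(n,pc,.072); print("cap",fit(n,a,poly_cap(),[c[0],c[1],0],pad=3))
E
```

```text
top
[ 0.52  -0.243  0.034]
[ 0.472 -0.372  0.034]
scene
[ 0.524 -0.256  0.034]
[ 0.468 -0.377  0.034]
init [ 0.4967 -0.3108 -0.3904] [ 0.5734 -0.0203 -0.0866]
top keeper (array([ 0.49741769, -0.3091583 , -0.4118126 ]), np.float64(0.6714697235334924)) clamp (array([ 0.57447952, -0.01809016, -0.09649897]), np.float64(0.7002341257818321))
cap (array([ 0.58159193, -0.01414755, -0.05816261]), np.float64(0.7270374821349531))
scene keeper (array([ 0.50074289, -0.31040891, -0.41240089]), np.float64(0.6904495773463142)) clamp (array([ 0.57761479, -0.02037738, -0.09854768]), np.float64(0.757036668151096))
cap (array([ 0.57099945, -0.03082172,  0.06945115]), np.float64(0.6632278605350962))
```

Run:
```python
from h import *
k=np.array([.499,-.310]);ky=-.412; u=np.array([-np.sin(ky),np.cos(ky)])
g=k-.046*u
c=np.array([.576,-.019]);cy=-.0975
print(g)
for f in(0,np.pi):
    print([np.round(inverse_kinematics(p,down(y+f)),2) if inverse_kinematics(p,down(y+f)) is not None else None for p,y in(([*g,.15],ky),([*g,.022],ky),([.55,-.1,.024],cy),([.582,-.015,.1],cy))])
q=down(ky) if 1 else 0
js=[inverse_kinematics([*g,.12],down(ky+f)) for f in(0,np.pi)]
f=min((0,np.pi),key=lambda f:abs(inverse_kinematics([*g,.12],down(ky+f))[6]))
print("f",f)
move_ptp([*g,.12],down(ky+f)); move_gripper(.06,40); 
print(read_time_s(),read_eef_pos())
t=read_camera("top");s=read_camera("scene");save("top1.png",t);save("scene1.png",s)
movel([*g,.024],speed=.12)
print(read_ft_force()); move_gripper(0,50); print(read_finger_gap(),read_grasp_force(),read_eef_pos(),read_ft_force(),read_time_s())
```

```text
[ 0.48057963 -0.3521508 ]
[array([-0.29,  0.69,  1.15,  1.85, -0.72,  1.09,  0.73]), array([-0.01,  0.71,  0.73,  1.89, -0.65,  0.79,  0.67]), array([-0.6 ,  0.73,  0.88,  1.99, -0.79,  0.81,  0.65]), array([-0.68,  0.56,  0.79,  1.91, -0.51,  0.89,  0.27])]
[array([-0.37,  0.91,  1.37,  1.86, -0.95,  1.24, -2.24]), array([-0.34,  1.25,  1.36,  1.9 , -1.32,  1.27, -2.06]), array([-0.84,  1.21,  1.36,  1.99, -1.31,  1.24, -2.17]), array([ 0.87,  0.86, -1.25,  1.83,  0.9 ,  1.16,  2.35])]
f 0
5.2917 [ 0.48058566 -0.35212703  0.12000226]
[-1.14685531 -1.23410935  0.01571574]
0.018836199012914515 49.74852204322815 [ 0.48110046 -0.35260335  0.02479449] [-0.81241611 -0.16392329  4.18468957] 6.7833
```

```bash
cat >> h.py <<'E'
C=np.array([.576,-.019]);CY=-.0975
def cl(x,y,C=C,CY=CY):
    c,s=np.cos(CY),np.sin(CY); return C+np.array([c*x-s*y,s*x+c*y])
E
python3 - <<'E'
from h import *
z=read_eef_pos()[2]; p=read_eef_pos()
movel([p[0],p[1],z+.012],speed=.08)
movel([*cl(-.0175,-.182),z+.012],down(CY),speed=.12)
pause(.2)
print(read_time_s(),read_eef_pos(),read_finger_gap(),read_ft_force())
t=read_camera("top");s=read_camera("scene");save("top2.png",t);save("scene2.png",s)
k0=[*cl(-.0175,-.136),CY]
for n,u in(("top",t),("scene",s)):
    P=[(a+[0,0,.012],v) for a,v in poly_keeper()]
    k=fit(n,gold(u),P,k0,pad=6);c=fit(n,gold(u),poly_clamp(),[*C,CY],pad=5,ignore=(*( (265,211) if n=="top" else (285,200)),9 if n=="top" else 14))
    e=np.array(k0);d=k[0]-e
    print(n,k,"keeper err",d.round(4),"clamp",c)
    for nm in("slot_mouth","slot_end"):
        w={"slot_mouth":cl(-.0175,-.046),"slot_end":cl(-.0175,.036)}[nm]
        print(nm,[(np.round(at_z(n,x["at"],.017)[:2]-w,4),round(x["confidence"],2)) for x in tip_of(n,nm)][:1])
A=cv2.resize(t[180:260,240:350],None,fx=3.5,fy=3.5,interpolation=cv2.INTER_CUBIC);B=cv2.resize(s[175:275,240:350],None,fx=3.5,fy=3.5,interpolation=cv2.INTER_CUBIC)
o=np.zeros((350,A.shape[1]+B.shape[1],3),np.uint8);o[:A.shape[0],:A.shape[1]]=A;o[:,A.shape[1]:]=B[:350];save("crop2.png",o)
E
```

```text
8.8167 [ 0.54049914 -0.1992118   0.03685631] 0.018990165211196928 [ 1.00007244  1.16027449 -1.46575036]
top (array([ 0.54315452, -0.17679389,  0.4258291 ]), np.float64(0.4793801432188982)) keeper err [-0.0022 -0.0241  0.5233] clamp (array([ 0.57482497, -0.01811317, -0.09534219]), np.float64(0.7142360286758667))
slot_mouth [(array([ 0.003 , -0.0098]), 0.56)]
slot_end [(array([-0.0042, -0.0049]), 0.73)]
scene (array([ 0.54199299, -0.149786  , -0.19308296]), np.float64(0.24649793395853295)) keeper err [-0.0034  0.0029 -0.0956] clamp (array([ 0.57780027, -0.02017363, -0.09635882]), np.float64(0.6984177521578393))
slot_mouth [(array([ 0.0088, -0.0045]), 0.57)]
slot_end [(array([0.0131, 0.0005]), 0.6)]
```

View pics/crop2.png

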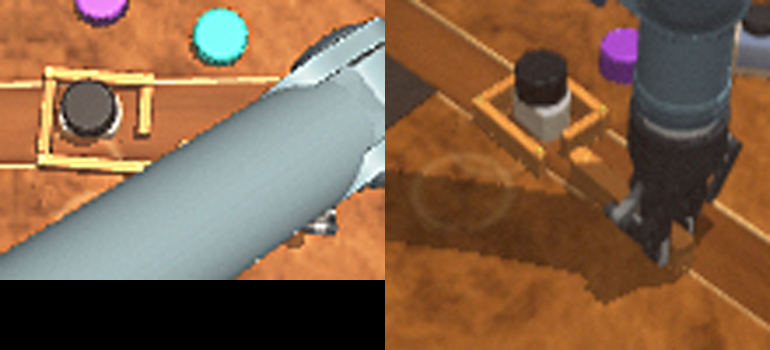

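The top crop shows the arm hiding all but the nose tip, at about (292,221). The scene crop shows the held keeper's front lined up with the clamp's opening, nose at about (296,220). I'll check the calibration bias by comparing predicted outlines with this picture.

Run:
```python
from h import *
s=cv2.imread("pics/scene2.png")
F=7;x0,y0=265,190;W,H=75,75
o=cv2.resize(s[y0:y0+H,x0:x0+W],None,fx=F,fy=F,interpolation=cv2.INTER_CUBIC)
def dr(P,col):
    q=(proj("scene",P)-[x0,y0]+.5)*F-.5; cv2.polylines(o,[np.round(q).astype(np.int32)],True,col,1)
tcp=np.array([.5405,-.1992]); 
def kp(P,dz): c,s_=np.cos(CY),np.sin(CY);P=P+[0,.046,0]; return np.c_[c*P[:,0]-s_*P[:,1]+tcp[0],s_*P[:,0]+c*P[:,1]+tcp[1],P[:,2]+dz]
dr(kp(poly_keeper()[0][0],.012),(0,255,0));
b=poly_keeper()[0][0]*[1,1,0];dr(kp(b,.012),(255,255,0))
for P,v in poly_clamp(): dr(np.array([[*cl(a[0],a[1]),a[2]] for a in P]),(255,0,255))
cv2.imwrite("pics/ov2.png",o)
```

```text
(no output)
```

View pics/ov2.png

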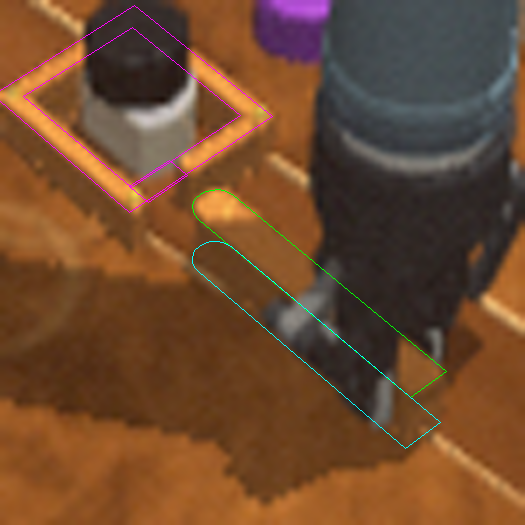

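Run:
```python
from h import *
movel([*cl(-.0175,-.182),.0253],speed=.06)
pause(.1); f0=np.array(read_ft_force()); ex=np.array([np.cos(CY),np.sin(CY)]);ey=np.array([-ex[1],ex[0]])
dx=0;y=-.182
while y<-.0785:
    st=.008 if y<-.165 or y>-.15 else .004
    y=min(y+st,-.078)
    movel([*cl(-.0175+dx,y),.0253],speed=.06)
    f=np.array(read_ft_force())-f0; fx,fy=f[:2]@ex,f[:2]@ey
    p=np.array(read_eef_pos())[:2]-C
    print(round(y,4),"dx",round(dx,4),"f",round(fx,1),round(fy,1),round(f[2],1),"tcp",(p@ex).round(4),(p@ey).round(4),"m",np.round(read_ft_torque(),2)[2])
    if abs(fx)>4: dx+=np.clip(fx*.0001,-.0006,.0006)
    if fy<-25: print("stop");break
print(read_time_s(),read_finger_gap())
save("scene3.png",read_camera("scene"));save("top3.png",read_camera("top"))
```

```text
-0.174 dx 0 f 0.4 -1.2 0.4 tcp -0.0176 -0.1729 m -0.02
-0.166 dx 0 f 0.6 -0.3 -0.5 tcp -0.0174 -0.1649 m 0.01
-0.158 dx 0 f 1.1 -0.9 0.1 tcp -0.0174 -0.1571 m 0.02
-0.154 dx 0 f -0.2 -1.0 0.1 tcp -0.0174 -0.1537 m -0.01
-0.15 dx 0 f 1.5 -0.9 -0.5 tcp -0.0169 -0.1496 m -0.17
-0.142 dx 0 f 1.7 0.2 -0.3 tcp -0.0168 -0.1405 m -0.16
-0.134 dx 0 f 2.9 0.3 -1.0 tcp -0.0169 -0.1328 m -0.24
-0.126 dx 0 f 3.5 -0.3 -0.5 tcp -0.017 -0.1251 m -0.25
-0.118 dx 0 f 4.4 -0.6 -0.8 tcp -0.017 -0.1172 m -0.33
-0.11 dx 0.0004 f 3.4 -0.2 -0.7 tcp -0.0169 -0.1089 m -0.25
-0.102 dx 0.0004 f 3.6 0.4 -0.7 tcp -0.0169 -0.1012 m -0.14
-0.094 dx 0.0004 f 4.4 -0.4 -0.6 tcp -0.0169 -0.0935 m -0.24
-0.086 dx 0.0009 f 4.0 -0.2 0.0 tcp -0.0168 -0.0852 m -0.17
-0.078 dx 0.0009 f 3.3 -2.0 -1.0 tcp -0.0168 -0.0778 m -0.16
13.4583 0.019271588885324088
```

Run:
```python
from h import *
ex=np.array([np.cos(CY),np.sin(CY)]);ey=np.array([-ex[1],ex[0]]); y=-.078; b=np.array(read_ft_force())[:2]@ey
while y<-.066:
    y+=.0015; movel([*cl(-.0166,y),.0253],speed=.05)
    f=np.array(read_ft_force())[:2]; p=np.array(read_eef_pos())[:2]-C
    print(round(y,4),round(f@ex,1),round(f@ey-b,1),(p@ey).round(4))
    if f@ey-b<-12: break
print(read_time_s())
p=read_eef_pos(); movel([p[0],p[1],p[2]],speed=.05); move_gripper(.05); p=read_eef_pos(); 
movel([p[0],p[1],.13],speed=.15)
# step aside over -y so that the cameras see the clamp
u=-ey*.0; move_ptp([.5,-.25,.25],down(CY)); 
t=read_camera("top");s=read_camera("scene");save("top4.png",t);save("scene4.png",s)
for n,m in(("top",t),("scene",s)):
    print(n,"keeper",fit(n,gold(m),poly_keeper(),[*cl(-.0175,-.032),CY],pad=3,ignore=(*( (265,211) if n=="top" else (285,200)),9 if n=="top" else 12)))
    print([(np.round(x["at"],1).tolist(),round(x["confidence"],2)) for x in look_for(n,"cap")][:4])
print(cl(-.0175,-.032),read_time_s(),read_finger_gap())
A=cv2.resize(t[180:260,240:350],None,fx=3.5,fy=3.5,interpolation=cv2.INTER_CUBIC);B=cv2.resize(s[175:275,240:350],None,fx=3.5,fy=3.5,interpolation=cv2.INTER_CUBIC)
o=np.zeros((350,A.shape[1]+B.shape[1],3),np.uint8);o[:A.shape[0],:A.shape[1]]=A;o[:,A.shape[1]:]=B[:350];save("crop4.png",o)
```

```text
-0.0765 3.1 -3.6 -0.0777
-0.075 3.3 -5.2 -0.0777
-0.0735 3.9 -6.9 -0.0777
-0.072 3.7 -9.5 -0.0776
-0.0705 3.7 -11.2 -0.0776
-0.069 4.1 -13.6 -0.0775
15.0583
top keeper (array([ 0.55412159, -0.04852693, -0.10458527]), np.float64(0.5864738167309606))
[([302.9, 188.0], 0.78), ([269.6, 176.6], 0.76), ([263.5, 213.6], 0.57), ([253.2, 212.4], 0.55)]
scene keeper (array([ 0.55801382, -0.0454503 , -0.10890715]), np.float64(0.5374261921425572))
[([307.9, 190.5], 0.66), ([285.6, 196.4], 0.56)]
[ 0.55546805 -0.04914447] 17.65 0.049869685506773974
```

View pics/crop4.png

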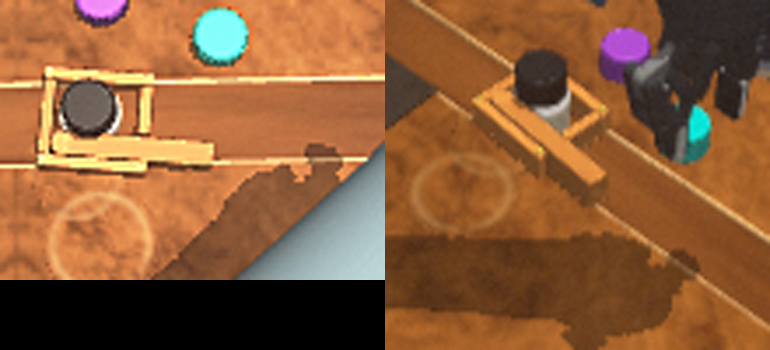

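The keeper is home: the wall contact came at the predicted depth. The picture shows its nose against the far wall, with the bottle still in the clamp and the black cap at about (265,211) in the top view. Next, the cap's axis.

Run:
```python
from h import *
from scipy.spatial import ConvexHull
a=np.linspace(0,2*np.pi,60,endpoint=False)
for n,x0,y0,w,h in(("top",250,197,30,28),("scene",272,184,27,26)):
    im=cv2.imread(f"pics/{n}4.png").astype(float).max(2)[y0:y0+h,x0:x0+w]
    img=np.minimum(im,110) 
    def cost(p):
        q=np.vstack([proj(n,np.c_[p[0]+.023*np.cos(a),p[1]+.023*np.sin(a),np.full(60,z)]) for z in(.041,.072)])
        q=q[ConvexHull(q).vertices]; m=np.zeros((h*8,w*8),np.float32)
        cv2.fillPoly(m,[np.round(((q-[x0,y0]+.5)*8-.5)*16).astype(np.int32)],1.,shift=4)
        return np.corrcoef(cv2.resize(m,(w,h),interpolation=cv2.INTER_AREA).ravel(),img.ravel())[0,1]
    r=min((minimize(cost,[*(cl(.009,0)+d)],method="Nelder-Mead",options=dict(initial_simplex=cl(.009,0)+d+np.array([[0,0],[.006,0],[0,.006]]))) for d in(np.zeros(2),np.array([.004,.004]),np.array([-.004,.003]))),key=lambda r:r.fun)
    d=r.x-C; print(n,r.x,-r.fun,"clamp frame",np.cos(CY)*d[0]+np.sin(CY)*d[1],-np.sin(CY)*d[0]+np.cos(CY)*d[1])
print(cl(.009,0))
for yw in np.arange(-2.2,1.6,.3):
    j=inverse_kinematics([*cl(.009,0),.06],down(CY+yw)); print(round(CY+yw,2),None if j is None else np.round(j,2))
```

```text
top [ 0.58400562 -0.01374625] 0.4544891727350865 clamp frame 0.007456165956509228 0.006008110526154229
scene [ 0.58731414 -0.01620675] 0.9246751226069526 clamp frame 0.01098849463437145 0.003881365122884962
[ 0.58495726 -0.01987611]
-2.3 [-0.97  1.18  1.4   1.92 -1.25  1.29 -1.42]
-2.0 [-0.96  1.12  1.36  1.92 -1.2   1.24 -1.14]
-1.7 [-0.95  1.07  1.32  1.92 -1.16  1.19 -0.87]
-1.4 [-0.93  1.01  1.27  1.92 -1.1   1.14 -0.6 ]
-1.1 [-0.91  0.94  1.21  1.92 -1.03  1.08 -0.34]
-0.8 [-0.88  0.89  1.15  1.92 -0.97  1.03 -0.08]
-0.5 [-0.85  0.84  1.09  1.92 -0.91  0.99  0.18]
-0.2 [-0.82  0.79  1.04  1.92 -0.85  0.95  0.44]
0.1 [-0.79  0.75  0.98  1.92 -0.79  0.92  0.69]
0.4 [-0.75  0.71  0.92  1.92 -0.73  0.89  0.95]
0.7 [-0.71  0.68  0.86  1.91 -0.68  0.87  1.21]
1.0 [-0.67  0.65  0.81  1.91 -0.63  0.85  1.47]
1.3 [-0.63  0.63  0.75  1.91 -0.57  0.83  1.73]
```

Run:
```python
from h import *
A=np.array([.5857,-.0150]); y0=-.8
move_gripper(.085)
move_ptp([*A,.17],down(y0)); print(read_time_s())
movel([*A,.060],speed=.12); f0=np.array(read_ft_force()); print("descend f",f0.round(1))
move_gripper(0,20); pause(.2)
for i in range(3):
    f=np.array(read_ft_force())-f0; print(read_finger_gap(),read_grasp_force(),"f",f.round(1),np.array(read_eef_pos()).round(4))
    if np.hypot(*f[:2])<4: break
    A=A+np.clip(f[:2]*.0001,-.001,.001); movel([*A,.060],speed=.03)
move_gripper(0,50); f=np.array(read_ft_force())-f0
print("grip",read_finger_gap(),read_grasp_force(),f.round(1),read_eef_pos(),A,read_time_s())
save("scene5.png",read_camera("scene"))
```

```text
19.1167
descend f [-0.7 -0.1 -0.1]
0.04570959613251796 20.98704074400429 f [0.5 0.1 3.9] [ 0.5862 -0.0151  0.0605]
grip 0.044956878178815426 50.164163140871096 [ 1.1 -0.4  5.5] [ 0.58625851 -0.01512344  0.06065648] [ 0.5857 -0.015 ] 21.0417
```

Run:
```python
from h import *
A=np.array([.5858,-.0150]); y0=-.8
for i in range(1,11):
    a=.125*i; move_ptp([*A,.060+.0015*min(1,a/.84)],down(y0+a))
    f=read_ft_force(); print(round(a,3),np.round(f,1),"tz",round(read_ft_torque()[2],2),"gap",round(read_finger_gap(),4),np.round(read_eef_pos(),4),round(read_time_s(),2))
    if np.linalg.norm(f)>40: break
save("scene6.png",read_camera("scene"));save("top6.png",read_camera("top"))
```

```text
0.125 [ 0.  -0.2  5.3] tz 0.08 gap 0.0448 [ 0.5863 -0.0153  0.0608] 21.34
0.25 [-0.3 -0.4  6.4] tz 0.11 gap 0.0446 [ 0.5864 -0.0154  0.061 ] 21.59
0.375 [-0.1 -1.   7.3] tz 0.12 gap 0.0444 [ 0.5864 -0.0154  0.0612] 21.84
0.5 [ 0.9 -0.3  6.5] tz 0.02 gap 0.0446 [ 0.5865 -0.0154  0.0614] 22.09
0.625 [ 1.2 -1.6  7.3] tz 0.11 gap 0.0445 [ 0.5865 -0.0153  0.0617] 22.34
0.75 [ 0.4 -0.5  7.2] tz 0.1 gap 0.0446 [ 0.5866 -0.0152  0.0619] 22.59
0.875 [0.3 0.2 7.6] tz 0.09 gap 0.0445 [ 0.5867 -0.0152  0.0622] 22.84
1.0 [-0.7 -0.5 11.1] tz 0.09 gap 0.0446 [ 0.5868 -0.0152  0.0628] 23.09
1.125 [-1.   0.3 11. ] tz 0.07 gap 0.0448 [ 0.5869 -0.0153  0.0628] 23.34
1.25 [-0.1  0.3 11.6] tz 0.03 gap 0.0447 [ 0.587  -0.0152  0.0628] 23.59
```

Run:
```python
from h import *
for z in(.064,.067,.071,.076,.081,.086):
    movel([.5861,-.0151,z],speed=.03); print(z,np.round(read_ft_force(),1),np.round(read_eef_pos(),4),round(read_finger_gap(),4))
pause(.5)
print(read_ft_force(),read_eef_pos(),read_time_s())
t=read_camera("top");s=read_camera("scene");save("top7.png",t);save("scene7.png",s)
A=cv2.resize(t[180:260,240:350],None,fx=3.5,fy=3.5,interpolation=cv2.INTER_CUBIC);B=cv2.resize(s[165:245,240:350],None,fx=3.5,fy=3.5,interpolation=cv2.INTER_CUBIC)
save("crop7.png",np.hstack([A,B]))
```

```text
0.064 [ 3.  -1.3  0.9] [ 0.586  -0.015   0.0634] 0.0449
0.067 [ 1.5  0.5 -1.6] [ 0.5853 -0.015   0.0664] 0.0447
0.071 [ 0.8  0.4 -0.9] [ 0.5855 -0.0147  0.0709] 0.045
0.076 [-0.4  0.8 -0.4] [ 0.5863 -0.015   0.0763] 0.0449
0.081 [-0.4  0.1  0.2] [ 0.5864 -0.0152  0.0813] 0.0446
0.086 [-0.2  0.1 -1.1] [ 0.5863 -0.0151  0.0863] 0.0444
[ 0.43193087 -0.18132074 -0.23354565] [ 0.58606986 -0.01510814  0.08596179] 25.925
```

View pics/crop7.png

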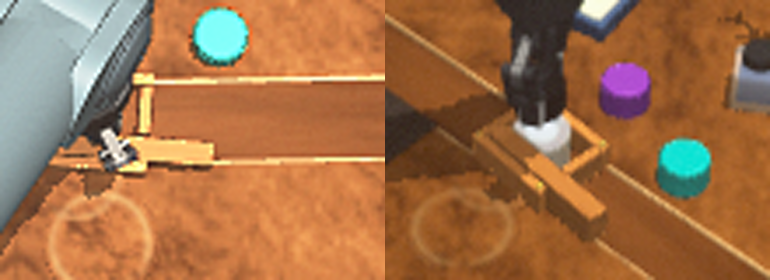

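The scene crop shows the cap held in the fingers above the bottle's pale neck at about (394,202), with the bottle standing in the clamp and the keeper home. The force reading shows no bottle weight on the tool, and the finger gap of 44 mm is the cap's.

```bash
python3 -c "
from bench import *
print(read_finger_gap(),read_time_s(),sign_off())"
```

```text
the job is handed in; nothing more can be done
0.04438623061542257 26.025 None
```

I handed the job in at 26.0 s: the keeper is fully home, the cap is unscrewed, and the arm is holding it an estimated 14 mm above the mouth of the bottle, which is still standing in the clamp.

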